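# Load the oblong tube block into the dry-block mixer and lock it

### The job

Put the oblong aluminium tube block into the empty oblong nest of the dry-block mixer: lower it in rather than dropping it, and let go of it once it sits flat on the nest's floor. Then slide the black lock grip fully home to its end stop, so that its tongue lies over the block's ledge. Leave the other things on the bench where they are.

Things in the scene. Friction and masses are not known exactly. Their poses are not given: they have to be found in the camera images.
- mixer: White bench dry-block mixer, fixed, 260 (x) x 320 (y) mm, deck at z 75 mm; origin under its centre, axes along its sides. Half nearer the robot (-x): empty oblong nest at the +y end, lock slide between 13 mm high steel rails at the -y end. Half behind: a round block already in place (80 mm diameter, top z 109, at x 60, y 75) and a low panel (top z 101).
- nest (a point): Centre of the floor of the empty oblong nest: mixer coordinates x -65, y 75, z 55 mm; axes as the mixer's. The nest is a straight-walled pocket 64 (x) x 118 (y) mm, 20 mm deep below the deck, with a dark floor and a thin black bezel.
- long_block: Loose oblong aluminium tube block, 0.4 to 0.7 kg. Origin: centre of underside; long axis = its y. Foot 56 (x) x 110 (y) x 24 mm high; on it, centred, the upper body 48 (x) x 72 (y) mm up to z 66, eight dark wells on top; so a 19 mm ledge at each end. Same after a half turn. Grip across the 48 mm. In the nest it has 4 mm play all round; seated, its origin is at point nest.
- lock (a joint): Lock slide on the mixer, m: 0 = fully open (away from the nest), 0.085 = end stop, where its tongue lies over the near ledge of the block in the nest. Slides along the mixer's +y; starts at 0 to 0.035, stays where it is left, needs about 3 N.
- lock_grip (a point): Grip point on the lock's black upright fin, 50 (mixer x) x 16 (mixer y) x 40 mm high; fin top 16 mm above the point, steel carriage (50 x 50 mm) 24 mm below it. Moves with the slide: mixer x -65, y -130 + lock, z 119 mm. The tongue, 30 mm wide, top 17.5 mm above the deck, reaches 76 mm from the fin's centre towards the nest. Axes as the mixer's.
- round_block: Bystander: round aluminium tube block, 80 mm diameter, 54 mm high, six dark wells; does not fit the oblong nest. Origin: centre of underside, as for all bystanders.
- jar: Bystander: specimen jar, 64 mm diameter, 70 mm high.
- bottle: Bystander: bottle, 56 mm diameter, 110 mm high.
- tube_rack: Bystander: red tube rack, 70 x 160 x 35 mm.
- tip_box: Bystander: blue open pipette-tip box, 85 x 120 x 50 mm.
- dish: Bystander: shallow glass dish, 90 mm diameter, 18 mm high.
- spatula: Bystander: flat spatula, 180 mm long, lying on the bench.
Not all that is in view belongs to the job. Leave any red or yellow look-alike of the long_block alone.

How it is judged:
By the outcome, as a careful person would: the job done as asked, in the order asked, and still so for the second after the job is handed in, with the robot touching nothing.
It also fails if it takes over 56 s, if anything falls off the work surface, if the arm or the gripper's body presses on something with over 40 N, if the wrist force passes 120 N, or if a joint passes its speed limit or range.

### The arm

A 6-joint arm with a two-finger parallel gripper is mounted at the origin on the work surface. World frame = base frame: x ahead of the robot, y to its left, z up, the work surface at z = 0. Lengths are in m, angles in degrees, forces in N, time in s.
With the tool pointing down it reaches from about 0.35 to 0.875 m from the base axis. Payload 4.2 kg.
Tool frame: the origin (TCP) lies on the mounting face of the last link; the fingertips stand 182 mm ahead of it and the grasp point (between the pads) lies 164 mm ahead of it (r.tcp_to_grasp is the distance from the TCP to the grasp point, in m); z points along the fingers, y is the line along which they close (so a half turn about z gives the same grasp; the last joint's range is limited). The gripper opens to 87 mm and grips with 3 to 60 N. Pads are 19 mm wide; open, the fingers measure 117 mm over their backs; the gripper's body (75 mm by 190 mm) begins 51 mm behind the grasp point.
Start: joints at [-49.183, 22.042, 0.453, 0, -68.411, -14.817], TCP at [0.274, -0.562, 0.405] pointing down, gripper open.
Joint ranges: [-179.83, 179.83], [-69.29, 118.12], [-61.27, 80.66], [-181.25, 117.63], [-171.15, -9.14], [-177.46, 177.46]. Speed limits (degrees/s): [159.86, 159.86, 180, 180, 180, 180].

### API

Orientations are given as a 3x3 rotation matrix whose columns are the frame's x, y, z axes.
In Python, from station import sense, eyes, r gives the robot as it stands.
- The arm moves only by the tool jog_arm, never from a script. Its argument "increments" is a list of rows, each a list of 4 numbers: the shift along the tool's x, y, z normalised to -1 to 1, where 1 is 0.02 m, then the turn about the tool's z normalised to -1 to 1, where 1 is 0.08 rad. A call has 1 to 10 rows; each row shifts and turns the commanded pose from where the row before left it, along the tool's axes as they then stand; what a row does not reach is not made up. A row lasts 1/10 s, in which the tool goes at most 50 mm and 8.59 degrees, less where a joint would pass 70% of its speed; a pose out of reach is approached as far as the arm can. A call with a number of a shift or a turn outside -1 to 1 is refused whole. A call with a gripper value outside its range is refused whole. "grip" is the finger opening in mm, from 0 to 87, set as the call begins (left out, the last holds). The fingers move at their own pace and stop on an object; the grip force is fixed at half the most. Time passes only in rows, so rows that do not move let the fingers close. It gives the time, the measured TCP pose, the force, the opening and the grip force at its end, in the units of the state.
- sense(): the state, without advancing time (a new reading comes with each control period).
- eyes.capture(name): name is "side" or "top"; returns the picture (420x560x3 uint8, blue, green, red); there is no depth.
- eyes.get_calibration(name): a dict with "camera_matrix" (3x3 intrinsics, pixels), "R" (3x3) and "t" (3): a world point X has camera coordinates R X + t. Camera axes: x right, y down, z forward; pixel columns grow to the right and rows downward; lengths in m; the calibration is good to about 2 mm. A picture is of the moment at which its call begins. get_calibration takes no time and is no camera call.
- r.finish_job(): hands the job in; it is judged then, once.
Trained networks look in the newest picture that a camera, given by its name, has taken for a name from the list of things; names that differ only in an ending like _2 or _b are one class to them, and where a whole thing is asked for, a point or a joint stands for the part that bears it (a point fixed in the world has none). Each returns a list of dicts, best first, with "conf" (0 to 1); they miss things now and then, are a little off and sometimes report something else, mostly with a low value. They report only what shows in the picture. A call takes as long as a camera call. They do not tell look-alikes from the thing itself.
- eyes.spot_in(camera, name): "centre" ([x, y, z] in m, in world coordinates, good to about 4 mm: the middle of the surface that is visible of it).
- eyes.outline_of(camera, name): "mask" (420x560 bool, what is visible of it).
The state is a dict: "time_s": time; "joints": joint angles; "joint_velocities": joint speeds; "effort": joint torques, N m; "tcp_pos": TCP position; "ee_rot": TCP orientation; "wrist_force": force on the tool from outside, world axes, zero at the start; "moment": the same for the moment, N m; "gripper_width": opening from 0.0 (shut) to 1.0 (fully open); "gripper_force": force on a finger pad.
Only numpy, scipy, OpenCV 4.12 (cv2) and the standard library are available. Lean on these libraries where they do the work, as an engineer would, in place of code of your own. Each camera call takes 0.05 s, during which the arm holds its last target. There are 200 camera calls.

## Working session

There is one attempt and no reset: what is moved stays moved. The work goes in short steps, Python scripts to look and compute and a tool call to move; the robot and the scene stay as the last step left them, time stands still between calls to the robot, and variables do not carry over. Pictures are saved under pics/ and viewed, at most 10 in all, crops included, and the job is handed in when it is done.

Besides the shell and the picture viewer there is one more tool, called after ">>>" as a command line: name --pt "numbers of a row" for each row, then --argument value for the rest. jog_arm: Moves the arm, as the interface text tells. Its arguments: {"type":"object","properties":{"increments":{"type":"array"},"grip":{"type":"number"}},"required":["increments"]}

```bash
ls; mkdir -p pics; python3 - <<'E'
from station import sense, eyes, r
import cv2,numpy as np
np.set_printoptions(precision=4,suppress=True)
s=sense(); print(s['time_s'],s['tcp_pos'],np.array(s['ee_rot']),s['gripper_width'])
for c in ['side','top']:
    im=eyes.capture(c); cv2.imwrite(f'pics/{c}0.png',im)
    k=eyes.get_calibration(c); print(c,np.array(k['camera_matrix']),-np.array(k['R']).T@np.array(k['t']))
    for n in ['mixer','long_block','lock_grip','lock']:
        print(c,n,[(np.round(d['centre'],4),round(d['conf'],2)) for d in eyes.spot_in(c,n)])
E
```

```text
pics
0.0 [ 0.2739 -0.5615  0.4037] [[-0.8989 -0.4382 -0.001 ]
 [-0.4382  0.8989  0.0019]
 [ 0.0001  0.0022 -1.    ]] 0.99584102534735
side [[405.1747   0.     280.2814]
 [  0.     405.1747 209.5481]
 [  0.       0.       1.    ]] [-0.0721  0.7047  0.8085]
side mixer [(array([0.5908, 0.056 , 0.0748]), 0.59)]
side long_block [(array([ 0.4344, -0.3077,  0.0365]), 0.8), (array([ 0.3791, -0.1488,  0.0405]), 0.79), (array([0.3342, 0.0679, 0.048 ]), 0.69)]
side lock_grip [(array([ 0.5507, -0.0924,  0.0971]), 0.75)]
side lock [(array([ 0.5527, -0.0962,  0.0936]), 0.97)]
top [[391.4784   0.     280.1945]
 [  0.     391.4784 206.3089]
 [  0.       0.       1.    ]] [ 0.2964 -0.0086  1.4125]
top mixer [(array([0.6164, 0.0154, 0.0751]), 0.83)]
top long_block [(array([0.3459, 0.0451, 0.0635]), 0.74), (array([ 0.3939, -0.1665,  0.0706]), 0.58)]
top lock_grip [(array([ 0.5515, -0.0898,  0.0944]), 0.75)]
top lock [(array([ 0.5509, -0.0902,  0.096 ]), 0.75)]
```

View pics/top0.png

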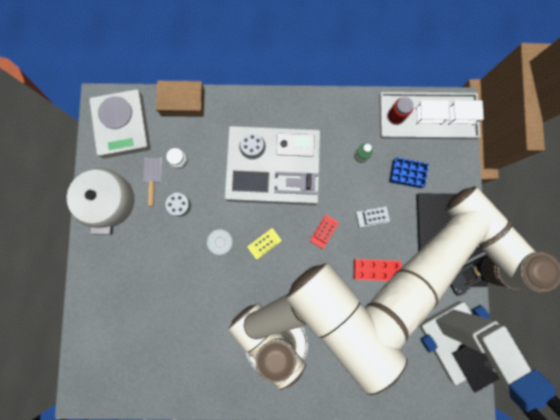

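View pics/side0.png

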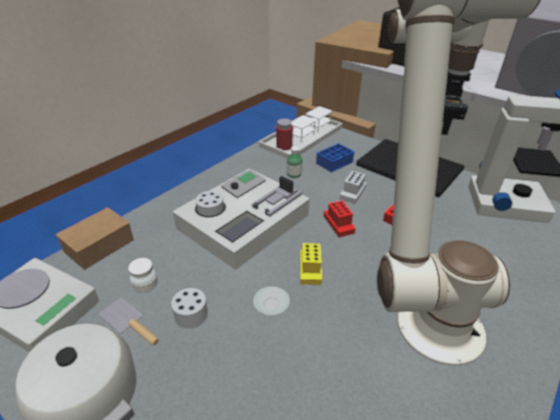

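The aluminium block is at top (373,216) and side (354,184). The red one at top (323,231) and the yellow one at (264,243) are look-alikes. The mixer's deck is around top (273,165), with the nest at (250,182) and the lock at (295,182).

```bash
python3 - <<'E'
import cv2
a=cv2.imread('pics/top0.png');b=cv2.imread('pics/side0.png')
cv2.imwrite('pics/topc.png',cv2.resize(a[115:240,215:405],None,fx=4.2,fy=4.2,interpolation=cv2.INTER_CUBIC)[:, :800])
cv2.imwrite('pics/sidec.png',cv2.resize(b[150:270,170:370],None,fx=4,fy=4,interpolation=cv2.INTER_CUBIC))
E
```

```text
(no output)
```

View pics/topc.png

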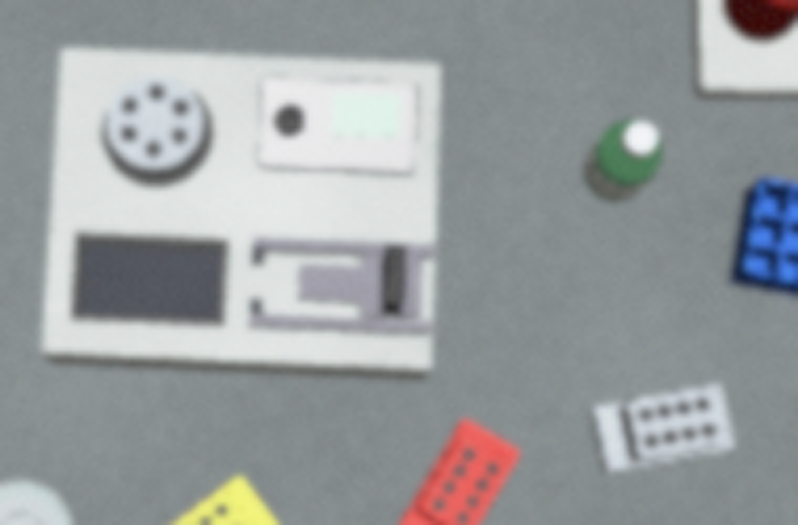

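View pics/sidec.png

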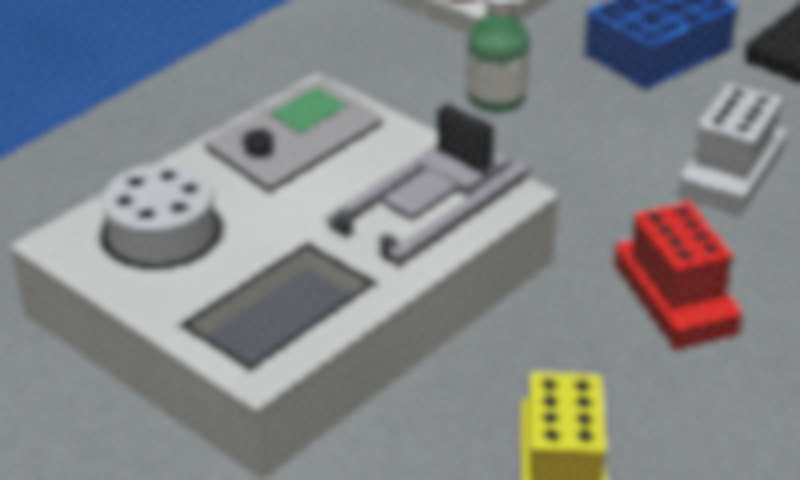

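```bash
cat > fit.py <<'E'
import cv2,numpy as np
from station import eyes
from scipy.optimize import least_squares
from scipy.ndimage import map_coordinates
np.set_printoptions(precision=4,suppress=True)
C={c:eyes.get_calibration(c) for c in('top','side')}
def proj(c,X):
    k=C[c];q=np.atleast_2d(X)@np.array(k['R']).T+np.array(k['t']);q=q@np.array(k['camera_matrix']).T
    return q[:,:2]/q[:,2:]
def world(p,M):
    x,y,a,z=p;M=np.atleast_2d(M)/1e3;c,s=np.cos(a),np.sin(a)
    return np.c_[x+c*M[:,0]-s*M[:,1],y+s*M[:,0]+c*M[:,1],M[:,2]+z]
def crop(c,u):
    u=np.array(u,float);f=4.2 if c=='top' else 4.
    return (u+.5)/f-.5+(np.array([215,115]) if c=='top' else np.array([170,150]))
def pts(p0,obs,free=4):
    # obs: list (cam, model pt, crop px)
    f=lambda p:np.concatenate([(proj(c,world(p,m))[0]-crop(c,u)) for c,m,u in obs])
    return least_squares(f,p0,x_scale=[.01,.01,.03,.01],loss='soft_l1')
def edges(p,segs,ims,R=2.5,it=6):
    # segs: (cam, A, B) model line segments; align to strongest gradient along normal
    for _ in range(it):
        rows=[]
        for i,(c,A,B) in enumerate(segs):
            g=ims[c];t=np.linspace(.08,.92,25)[:,None];M=np.array(A)*(1-t)+np.array(B)*t
            q=proj(c,world(p,M));d=q[-1]-q[0];n=np.array([-d[1],d[0]])/np.hypot(*d)
            o=np.arange(-R,R+.01,.1)
            S=q[:,None]+o[None,:,None]*n;v=map_coordinates(g,[S[...,1],S[...,0]],order=3,mode='nearest')
            v=cv2.GaussianBlur(v,(1,7),2);G=np.abs(np.gradient(v,.1,axis=1))
            w=G**2;w[w<.5*w.max(1,keepdims=True)]=0
            off=(w*o).sum(1)/w.sum(1)
            rows.append((i,c,M,n,q+off[:,None]*n))
        f=lambda p:np.concatenate([(proj(c,world(p,M))-T)@n for i,c,M,n,T in rows])
        r=least_squares(f,p,x_scale=[.01,.01,.03,.01],loss='soft_l1',f_scale=.3);p=r.x
    e=f(p).reshape(len(segs),-1)
    return p,np.median(e,1)
def rect(c,x0,x1,y0,y1,z,use='0123'):
    P=[(x0,y0,z),(x1,y0,z),(x1,y1,z),(x0,y1,z)]
    return [(c,P[int(i)],P[(int(i)+1)%4]) for i in use]
def load(n): return {c:cv2.cvtColor(cv2.imread(f'pics/{c}{n}.png'),cv2.COLOR_BGR2GRAY).astype(float) for c in C}
E
python3 - <<'E'
from fit import *
D=[(130,160,75),(130,-160,75),(-130,-160,75),(-130,160,75)];N=[(-33,134,75),(-33,16,75),(-97,16,75),(-97,134,75)]
obs=[('top',m,u) for m,u in zip(D+N+[(60,75,109)],[(62,48),(441,63),(431,368),(43,352),(79,237),(228,241),(223,324),(72,318),(156,119)])]
obs+=[('side',m,u) for m,u in zip(D+N+[(60,75,109)],[(12,247),(320,73),(556,193),(260,410),(183,324),(308,244),(375,283),(250,367),(160,196)])]
r=pts([.6,.03,0,0],obs);print('mixer pts',r.x,np.degrees(r.x[2]));print(r.fun.reshape(-1,2))
ims=load(0)
segs=rect('top',-130,130,-160,160,75)+rect('side',-130,130,-160,160,75)
for nm,s in [('deck',segs),('top',segs[:4]),('side',segs[4:]),('nest',rect('top',-98,-32,15,135,75)+rect('side',-98,-32,15,135,75))]:
    p,e=edges(r.x,s,ims);print(nm,p,np.degrees(p[2]),e, 'nestxy',world(p,(-65,75,55)))
# block: well centroid + end of ledges
w=[(642,415),(663,410),(684,407),(705,403),(653,441),(675,438),(695,434),(716,430)]
obs=[('top',(0,0,66),np.mean(w,0)),('top',(28,55,24),(595,405)),('top',(-28,55,24),(612,472)),('top',(-28,-55,24),(735,450)),('top',(28,-55,24),(720,385)),('side',(0,0,66),(743,118))]
obs+=[('side',m,u) for m,u in [((28,55,24),(685,172)),((-28,55,24),(742,192)),((24,36,66),(700,126)),((-24,36,66),(750,141)),((-24,-36,66),(781,98)),((24,-36,66),(733,83))]]
r=pts([.43,-.31,-.1,0],obs);print('block',r.x,np.degrees(r.x[2]));print(r.fun.reshape(-1,2))
for nm,s in [('footall',rect('top',-28,28,-55,55,24)+rect('side',-28,28,-55,55,24,'2')),('wbody',rect('top',-28,28,-55,55,24)+rect('side',-28,28,-55,55,24,'2')+rect('side',-24,24,-36,36,66))]:
    p,e=edges(r.x,s,ims,2);print(nm,p,np.degrees(p[2]),e)
E
```

```text
mixer pts [ 0.6247  0.0164 -0.0328 -0.0003] -1.8805763329685259
[[-0.1248 -0.1481]
 [-0.0908  0.0298]
 [ 0.1266  0.0413]
 [-0.0489 -0.0368]
 [ 0.511   0.1851]
 [-1.1636  0.6465]
 [-0.8256 -1.0331]
 [ 1.1154 -1.031 ]
 [-0.2249  0.2992]
 [-0.0109 -0.3236]
 [-0.4304  0.1423]
 [ 0.9296  0.0642]
 [-0.369  -0.2425]
 [ 1.292   0.2179]
 [ 0.1545  0.6466]
 [-0.6685  0.0559]
 [ 0.5948 -0.1832]
 [-0.245  -0.2969]]
deck [ 0.6241  0.0175 -0.0372  0.0005] -2.130050175426365 [-0.3402 -0.1014  0.0018 -0.2391 -0.2431 -0.7438 -0.5093 -0.1034] nestxy [[0.562  0.0948 0.0555]]
top [ 0.6227  0.0167 -0.0345  0.0059] -1.9771559866258976 [ 0.0033  0.0058  0.0052 -0.009 ] nestxy [[0.5603 0.0939 0.0609]]
side [ 0.6178  0.025  -0.037   0.0085] -2.1183176575802265 [ 0.087  -0.1922  0.0472 -0.0516] nestxy [[0.5556 0.1023 0.0635]]
nest [ 0.623   0.0184 -0.0344  0.0032] -1.970108711724898 [-1.155  -0.9238 -0.2583 -0.6019 -0.3474 -0.78   -1.1379 -0.7287] nestxy [[0.5606 0.0956 0.0582]]
block [ 0.4478 -0.3433  0.1742 -0.0009] 9.982888240232505
[[-0.2853 -0.0232]
 [ 0.2473  0.1971]
 [-0.8166 -0.3379]
 [ 0.182  -0.1537]
 [ 0.619  -0.0391]
 [-0.2062 -1.6747]
 [-1.0276  0.8643]
 [ 0.5049  0.7832]
 [-0.1866 -0.5001]
 [ 1.0166 -0.1763]
 [ 0.7768  0.224 ]
 [-0.5334  0.1819]]
footall [ 0.4482 -0.3429  0.1951 -0.0026] 11.178883898017448 [-0.0561 -0.0038 -0.0612 -0.1569 -0.009 ]
wbody [ 0.4478 -0.3429  0.1912 -0.0025] 10.95588483036718 [-0.0453 -0.005  -0.0581 -0.0898 -0.0431 -0.2361  1.6358 -0.0365  0.1424]
```

>>> jog_arm --pt "0 0 0.4 -1" --pt "0 0 0.4 -1" --pt "0 0 0.4 -1" --pt "0 0 0.4 -1" --pt "0 0 0.4 -1" --pt "0 0 0.4 -1" --pt "0 0 0.4 -1" --pt "0 0 0.4 -1" --pt "0 0 0.4 -1" --pt "0 0 0.4 -1" --grip 87

```text
time_s: 1.5
tcp_pos: [0.274, -0.5617, 0.3245]
ee_rot: [[-0.309, -0.951, 0.0], [-0.951, 0.309, -0.0], [0.0, -0.0, -1.0]]
wrist_force: [0.3, -0.2, 0.5]
gripper_width: 1.003
gripper_force: 0.0
```

>>> jog_arm --pt "0 0 0 -1" --pt "0 0 0 -1" --pt "0 0 0 -1" --pt "0 0 0 -1" --pt "0 0 0 -1" --pt "0 0 0 -1" --pt "0 0 0 -0.36" --pt "0 0 0 0"

```text
time_s: 2.3
tcp_pos: [0.274, -0.5617, 0.3248]
ee_rot: [[0.19, -0.982, 0.0], [-0.982, -0.19, -0.0], [0.0, -0.0, -1.0]]
wrist_force: [0.3, 0.4, -0.3]
gripper_width: 0.999
gripper_force: 0.0
```

```bash
cat > go.py <<'E'
import sys,numpy as np
from station import sense
np.set_printoptions(precision=3,suppress=True)
def go(x,y,zg,yaw):  # grasp-point target, tool-y yaw in degrees
    s=sense();R=np.array(s['ee_rot']);d=np.array([x,y,zg+.164])-np.array(s['tcp_pos'])
    # grasp offset because of tool tilt
    d-=np.array([R[0,2]*.164,R[1,2]*.164,0])
    now=np.degrees(np.arctan2(R[1,1],R[0,1]))
    a=(now-yaw+180)%360-180
    print('t',s['time_s'],'units xyz',R.T@d/.02,'turn units',np.radians(a)/.08,'yaw',now,'F',np.array(s['wrist_force']),s['gripper_width']*87,s['gripper_force'],'z',s['tcp_pos'][2]-.164,'j',np.array(s['joints']))
if __name__=='__main__': go(*map(float,sys.argv[1:]))
E
python3 go.py .448 -.343 .046 191
```

```text
t 2.3 units xyz [ -9.088 -10.618   5.739] turn units -0.01164509247881974 yaw -169.05337717208607 F [ 0.258  0.416 -0.322] 86.89458888990248 0.0 z 0.16079317878834218 j [-49.184  25.675  -5.87    0.002 -58.449  60.13 ]
```

>>> jog_arm --pt "-0.4 -0.5 0 0" --pt "-0.9 -1 0 0" --pt "-0.9 -1 0 0" --pt "-0.9 -1 0 0" --pt "-0.9 -1 0 0" --pt "-0.9 -1 0 0" --pt "-0.9 -1 0 0" --pt "-0.9 -1 0 0" --pt "-0.9 -1 0 0" --pt "-0.9 -1 0 0"

```text
time_s: 3.3
tcp_pos: [0.4289, -0.3569, 0.3249]
ee_rot: [[0.19, -0.982, 0.0], [-0.982, -0.19, -0.0], [0.0, -0.0, -1.0]]
wrist_force: [-0.2, -0.7, 0.5]
gripper_width: 1.003
gripper_force: 0.0
```

>>> jog_arm --pt "-0.4 -0.7 0 0" --pt "-0.19 -0.42 0.5 0" --pt "0 0 0.7 0" --pt "0 0 0 0"

```text
time_s: 3.7
tcp_pos: [0.4473, -0.3424, 0.2982]
ee_rot: [[0.19, -0.982, -0.005], [-0.982, -0.19, 0.003], [-0.003, 0.004, -1.0]]
wrist_force: [-0.3, -0.5, 0.1]
gripper_width: 1.001
gripper_force: 0.0
```

```bash
python3 go.py .448 -.343 .046 191; python3 - <<'E'
from fit import *
import cv2
o=[]
for c,(u,v) in (('top',(373,200)),('side',(354,190))):
    im=eyes.capture(c);cv2.imwrite(f'pics/{c}1.png',im);o.append(cv2.resize(im[v-50:v+50,u-50:u+50],(400,400),interpolation=cv2.INTER_CUBIC))
cv2.imwrite('pics/g1.png',np.hstack(o))
E
```

```text
t 3.7 units xyz [ 0.078 -0.081  4.408] turn units -0.012953968146054012 yaw -169.0593766162173 F [-0.327 -0.475  0.068] 87.06155912391972 0.0 z 0.13417360871854664 j [-20.965  21.885 -16.557  -0.051 -51.856  31.937]
```

View pics/g1.png

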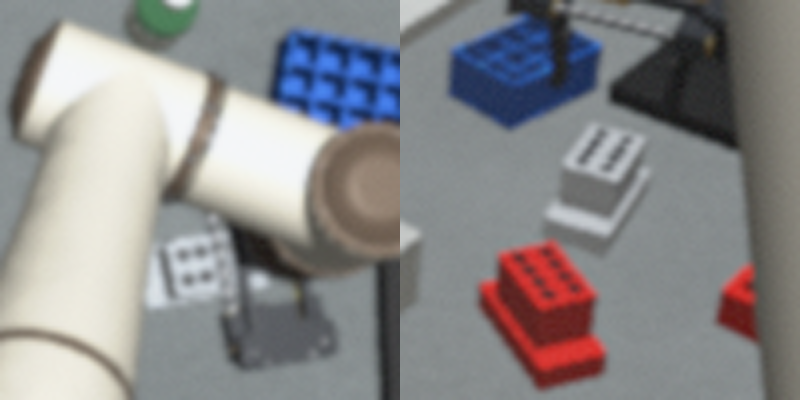

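The view is consistent. In the top crop the fingers (about px 383) stand over the block once parallax is allowed for, and the block hasn't moved in the side view. Descending.

>>> jog_arm --pt "0.08 -0.08 0.6 0" --pt "0 0 0.8 0" --pt "0 0 0.8 0" --pt "0 0 0.8 0" --pt "0 0 0.7 0" --pt "0 0 0.5 0" --pt "0 0 0.2 0" --pt "0 0 0 0"

```text
time_s: 4.6
tcp_pos: [0.4497, -0.3442, 0.2123]
ee_rot: [[0.19, -0.982, -0.001], [-0.982, -0.19, 0.0], [-0.0, 0.001, -1.0]]
wrist_force: [-0.7, -0.5, 0.3]
gripper_width: 0.999
gripper_force: 0.0
```

```bash
python3 go.py .448 -.343 .046 191
```

```text
t 4.6 units xyz [-0.071  0.064  0.113] turn units -0.005939223963698129 yaw -169.02722339733623 F [-0.667 -0.467  0.259] 86.91446334609884 0.0 z 0.048266330056116635 j [-21.041  28.472 -21.011   0.004 -40.564  32.01 ]
```

Good to close.

>>> jog_arm --pt "-0.07 0.06 0.05 0" --pt "0 0 0 0" --pt "0 0 0 0" --pt "0 0 0 0" --pt "0 0 0 0" --pt "0 0 0 0" --pt "0 0 0 0" --pt "0 0 0 0" --grip 30

```text
time_s: 5.4
tcp_pos: [0.4482, -0.3429, 0.2119]
ee_rot: [[0.191, -0.982, -0.0], [-0.982, -0.191, 0.0], [-0.0, 0.0, -1.0]]
wrist_force: [-1.3, -0.3, 0.7]
gripper_width: 0.55
gripper_force: 30.0
```

```bash
python3 go.py .448 -.343 .046 191
```

```text
t 5.4 units xyz [0.004 0.008 0.095] turn units -0.0008107747388873274 yaw -169.00371631765395 F [-1.319 -0.317  0.667] 47.84694412650465 30.000255899503827 z 0.0479037588612429 j [-20.966  28.354 -21.323   0.009 -40.339  31.956]
```

>>> jog_arm --pt "0 0 -0.3 0" --pt "0 0 -0.7 0" --pt "0 0 -1 0" --pt "0 0 -1 0" --pt "0 0 -1 0.4" --pt "0 0 -1 0.6" --pt "0 0 -1 0.6" --pt "0 0 -1 0.6" --pt "0 0 -0.7 0.6" --pt "0 0 -0.3 0.06"

```text
time_s: 6.4
tcp_pos: [0.448, -0.3426, 0.372]
ee_rot: [[-0.038, -0.999, 0.0], [-0.999, 0.038, 0.001], [-0.001, -0.0, -1.0]]
wrist_force: [0.1, -0.6, -6.3]
gripper_width: 0.55
gripper_force: 30.0
```

```bash
python3 go.py .561 .095 .208 178
```

```text
t 6.4 units xyz [-22.071  -4.823   0.018] turn units -0.03352797003786724 yaw 177.84631910569513 F [ 0.125 -0.584 -6.253] 47.85160989164188 30.000386126339436 z 0.20797996479584416 j [-20.961  17.624 -11.084  -0.055 -61.296  18.833]
```

>>> jog_arm --pt "-0.3 -0.1 0 0" --pt "-0.7 -0.2 0 0" --pt "-1 -0.2 0 0" --pt "-1 -0.2 0 0" --pt "-1 -0.2 0 0" --pt "-1 -0.2 0 0" --pt "-1 -0.2 0 0" --pt "-1 -0.2 0 0" --pt "-1 -0.2 0 0" --pt "-1 -0.2 0 0"

```text
time_s: 7.4
tcp_pos: [0.4926, -0.1624, 0.3703]
ee_rot: [[-0.036, -0.999, -0.003], [-0.999, 0.036, 0.001], [-0.001, 0.003, -1.0]]
wrist_force: [0.0, -0.0, -6.4]
gripper_width: 0.548
gripper_force: 30.0
```

>>> jog_arm --pt "-1 -0.2 0 0" --pt "-1 -0.2 0 0" --pt "-1 -0.2 0 0" --pt "-1 -0.2 0 0" --pt "-1 -0.2 0 0" --pt "-1 -0.2 0 0" --pt "-1 -0.3 0 0" --pt "-1 -0.3 0 0" --pt "-1 -0.3 0 0" --pt "-1 -0.3 0 0"

```text
time_s: 8.4
tcp_pos: [0.5477, 0.0355, 0.3702]
ee_rot: [[-0.036, -0.999, -0.003], [-0.999, 0.036, -0.0], [0.0, 0.003, -1.0]]
wrist_force: [-0.2, 0.1, -6.8]
gripper_width: 0.548
gripper_force: 30.0
```

>>> jog_arm --pt "-1 -0.3 0 0" --pt "-0.7 -0.2 0 0" --pt "-0.4 -0.1 0 -0.03" --pt "0 0 0 0" --pt "0 0 0 0"

```text
time_s: 8.9
tcp_pos: [0.5614, 0.075, 0.3713]
ee_rot: [[-0.035, -0.999, -0.001], [-0.999, 0.035, -0.001], [0.001, 0.001, -1.0]]
wrist_force: [0.6, -0.3, -6.6]
gripper_width: 0.55
gripper_force: 30.0
```

```bash
python3 go.py .561 .095 .208 178; python3 - <<'E'
from fit import *
o=[]
for c,(u,v) in (('top',(265,170)),('side',(240,185))):
    im=eyes.capture(c);cv2.imwrite(f'pics/{c}2.png',im);o.append(cv2.resize(im[v-70:v+70,u-70:u+70],(400,400),interpolation=cv2.INTER_CUBIC))
cv2.imwrite('pics/g2.png',np.hstack(o))
E
```

```text
t 8.9 units xyz [-1.003  0.046 -0.034] turn units 0.004244686613176927 yaw 178.01945621026326 F [ 0.624 -0.291 -6.587] 47.83608268547515 29.999756896868348 z 0.20734010833726987 j [ 23.995  17.901 -10.796  -0.005 -61.39  -25.973]
```

View pics/g2.png

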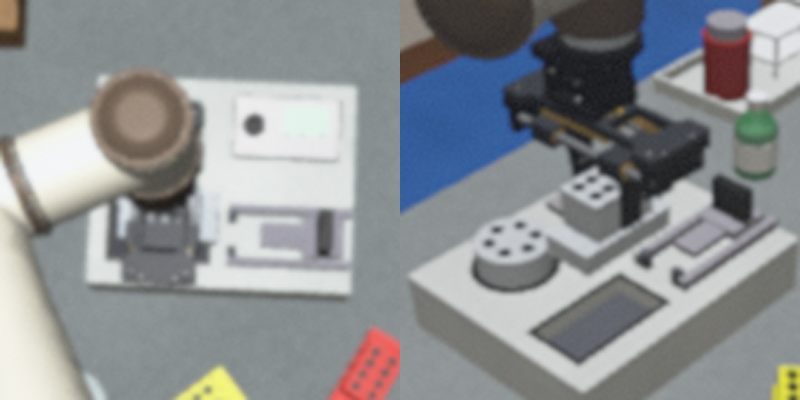

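The block is held level above the deck; in the side crop it is at (590,215) and the empty nest at (600,315). It needs one more unit in +y, then lowering to just above the deck to compare block and nest.

>>> jog_arm --pt "-0.6 0.03 0 0" --pt "-0.4 0.02 0 0" --pt "0 0 0.5 0" --pt "0 0 0.8 0" --pt "0 0 0.8 0" --pt "0 0 0.8 0" --pt "0 0 0.5 0" --pt "0 0 0.2 0" --pt "0 0 0 0" --pt "0 0 0 0"

```text
time_s: 10.0
tcp_pos: [0.5619, 0.0953, 0.3004]
ee_rot: [[-0.034, -0.999, 0.002], [-0.999, 0.034, 0.0], [-0.0, -0.001, -1.0]]
wrist_force: [0.5, -0.2, -5.9]
gripper_width: 0.545
gripper_force: 30.0
```

```bash
python3 go.py .561 .095 .133 178; python3 - <<'E'
from fit import *
for c in C: cv2.imwrite(f'pics/{c}3.png',eyes.capture(c))
from station import sense
s=sense();p=s['tcp_pos']
ims=load(3);i0=load(0)
c=world([.561,.095,np.radians(-2),0],(0,0,0))
p0=np.array([p[0],p[1],np.radians(-2),p[2]-.164-.0479])
# side view of held block: fit in-plane with z and yaw fixed
import scipy.optimize
segs=rect('side',-28,28,-55,55,24,'23')+rect('side',-28,28,-55,55,0,'23')
def edges_xy(p,segs,ims,**k):
    P=p.copy()
    for _ in range(5):
        q,e=edges(P,segs,ims,it=1,**k);P[:2]=q[:2]
    return P
print('p0',p0,'fit',edges(p0,segs,ims,R=2.5))
m=np.array([.6238,.0172,-.0355,0])
for b in (0,2,4):
    sg=rect('side',-97-b,-33+b,16-b,134+b,75)+rect('top',-97-b,-33+b,16-b,134+b,75)
    for nm,q in(('both',sg),('side',sg[:4])):
        pp,e=edges(m,q,i0,R=2.5);print(b,nm,pp,e,world(pp,(-65,75,75)))
im=cv2.imread('pics/side3.png')
def draw(P,sg,col):
    for c,A,B in sg:
        q=proj(c,world(P,[A,B]));q=((q-[160,130])*5).astype(int);cv2.line(big,tuple(q[0]),tuple(q[1]),col,1)
big=cv2.resize(im[130:250,160:320],None,fx=5,fy=5,interpolation=cv2.INTER_CUBIC)
draw(p0,segs,(0,0,255));draw(m,rect('side',-97,-33,16,134,75)+rect('side',-130,130,-160,160,75),(0,255,0))
cv2.imwrite('pics/g3.png',big)
E
```

```text
t 10.0 units xyz [0.021 0.057 0.172] turn units 0.007525292243691008 yaw 178.03449339881328 F [ 0.462 -0.228 -5.939] 47.43259661062748 29.999954039230943 z 0.13644086688318233 j [ 25.919  22.237 -15.618   0.029 -52.06  -27.902]
p0 [ 0.5618  0.0954 -0.0349  0.0888] fit (array([ 0.2696,  0.363 , -0.0439,  0.4246]), array([-0.4527,  1.293 ,  0.3006, -0.2778]))
0 both [ 0.6218  0.0191 -0.0346  0.005 ] [-0.3851 -0.8958 -1.6253 -1.0513 -1.6383 -1.4537 -0.3006 -0.608 ] [[0.5594 0.0963 0.08  ]]
0 side [ 0.5819  0.0598 -0.0291  0.0512] [ 0.1284 -0.4361  0.1554 -0.341 ] [[0.5191 0.1366 0.1262]]
2 both [ 0.624   0.0177 -0.0346  0.0018] [-0.2729 -0.5888 -0.7218 -0.3889 -0.6868 -0.4517 -0.2089 -0.5492] [[0.5617 0.0949 0.0768]]
2 side [ 0.6039  0.0384 -0.032   0.0257] [ 0.1037 -0.1849  0.1117 -0.1522] [[0.5413 0.1155 0.1007]]
4 both [ 0.6247  0.0173 -0.0341  0.0009] [ 0.1513 -0.102  -0.0364  0.1983  0.0081  0.2401  0.211  -0.1064] [[0.5623 0.0945 0.0759]]
4 side [ 0.6273  0.016  -0.0326 -0.0013] [0.0005 0.0096 0.0178 0.0075] [[0.5648 0.093  0.0737]]
```

View pics/g3.png

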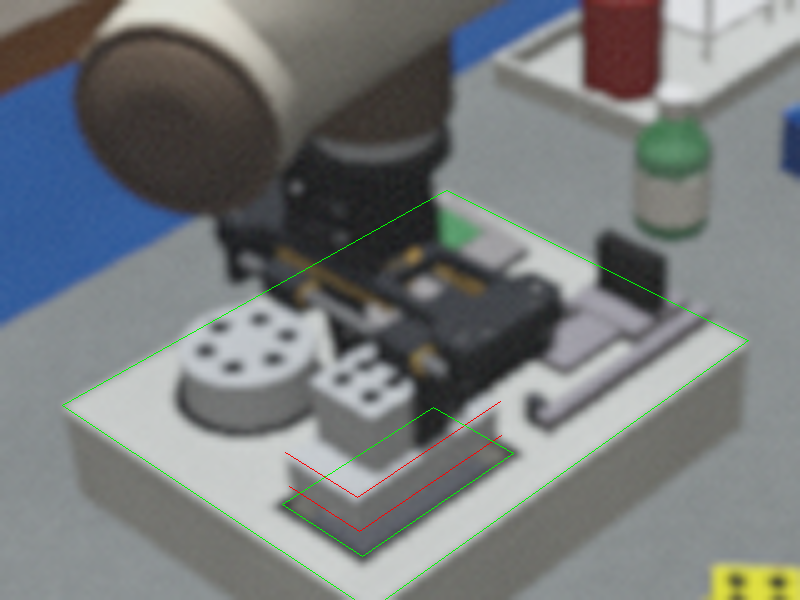

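>>> jog_arm --pt "0.03 0 0.2 0" --pt "0 0 0.2 0" --pt "0 0 0.2 0" --pt "0 0 0.2 0" --pt "0 0 0.2 0" --pt "0 0 0 0"

```text
time_s: 10.7
tcp_pos: [0.5613, 0.0945, 0.2788]
ee_rot: [[-0.035, -0.999, -0.002], [-0.999, 0.035, -0.001], [0.001, 0.002, -1.0]]
wrist_force: [0.6, -0.5, -6.3]
gripper_width: 0.551
gripper_force: 30.0
```

```bash
python3 go.py .5622 .0946 .103 178.03
```

```text
t 10.7 units xyz [-0.011 -0.062  0.592] turn units -0.004804958762740003 yaw 178.00797569137285 F [ 0.636 -0.524 -6.333] 47.958050418064296 29.999942514114082 z 0.11484332930962757 j [ 25.865  23.653 -17.021  -0.013 -49.431 -27.848]
```

>>> jog_arm --pt "0 -0.04 0.1 0" --pt "0 0 0.1 0" --pt "0 0 0.1 0" --pt "0 0 0.1 0" --pt "0 0 0.07 0" --pt "0 0 0 0"

```text
time_s: 11.3
tcp_pos: [0.5622, 0.0946, 0.2701]
ee_rot: [[-0.035, -0.999, -0.001], [-0.999, 0.035, -0.0], [0.0, 0.0, -1.0]]
wrist_force: [0.2, 0.1, -5.5]
gripper_width: 0.548
gripper_force: 30.0
```

```bash
python3 go.py .5622 .0946 .103 178.03
```

```text
t 11.3 units xyz [-0.004 -0.003  0.154] turn units -0.003483984274223553 yaw 178.01403059241576 F [ 0.182  0.114 -5.459] 47.702857460819025 29.999904935248196 z 0.10608653407749283 j [ 25.825  24.33  -17.438  -0.004 -48.262 -27.808]
```

>>> jog_arm --pt "0 0 0.05 0" --pt "0 0 0.05 0" --pt "0 0 0.05 0" --pt "0 0 0 0"

```text
time_s: 11.7
tcp_pos: [0.5622, 0.0946, 0.2672]
ee_rot: [[-0.035, -0.999, -0.0], [-0.999, 0.035, -0.0], [0.0, 0.0, -1.0]]
wrist_force: [-0.1, -0.3, -5.8]
gripper_width: 0.545
gripper_force: 30.0
```

>>> jog_arm --pt "0 0 0.04 0" --pt "0 0 0 0" --pt "0 0 0 0"

```text
time_s: 12.0
tcp_pos: [0.5623, 0.0946, 0.2669]
ee_rot: [[-0.034, -0.999, 0.0], [-0.999, 0.034, 0.0], [-0.0, -0.0, -1.0]]
wrist_force: [-1.0, 0.5, -3.7]
gripper_width: 0.544
gripper_force: 30.0
```

>>> jog_arm --pt "0 0 0.04 0" --pt "0 0 0 0" --pt "0 0 0 0"

```text
time_s: 12.3
tcp_pos: [0.5623, 0.0946, 0.2669]
ee_rot: [[-0.034, -0.999, 0.001], [-0.999, 0.034, -0.0], [0.0, -0.001, -1.0]]
wrist_force: [-4.7, -0.3, 6.0]
gripper_width: 0.551
gripper_force: 30.0
```

The force shows floor contact at exactly the expected height (grasp z 0.103). Releasing, then rising.

>>> jog_arm --pt "0 0 0 0" --pt "0 0 0 0" --pt "0 0 0 0" --pt "0 0 0 0" --pt "0 0 0 0" --pt "0 0 -0.3 0" --pt "0 0 -0.7 0" --pt "0 0 -1 0" --pt "0 0 -1 0" --pt "0 0 -0.8 0" --grip 80

```text
time_s: 13.3
tcp_pos: [0.5625, 0.0946, 0.3435]
ee_rot: [[-0.034, -0.999, 0.002], [-0.999, 0.034, 0.0], [-0.001, -0.002, -1.0]]
wrist_force: [0.4, 0.4, -1.0]
gripper_width: 0.923
gripper_force: 0.0
```

```bash
python3 - <<'E'
from fit import *
for c in C:
    cv2.imwrite(f'pics/{c}4.png',eyes.capture(c))
    print(c,[(np.round(d['centre'],4),round(d['conf'],2)) for d in eyes.spot_in(c,'lock_grip')])
i0=load(0);m=np.array([.6243,.0172,-.0345,0])
# lock: 1-D fit of fin top rectangle (dark) and tongue end, both views, first pictures
best=[]
for L in np.arange(-5,45,1.):
    y=-130+L;sc=0
    for c in C:
        for z,x0,x1,y0,y1 in((135,-90,-40,y-8,y+8),(92.5,-80,-50,y+40,y+76)):
            for _,A,B in rect(c,x0,x1,y0,y1,z,'2' if z<100 else ('02' if c=='top' else '2')):
                t=np.linspace(.1,.9,20)[:,None];M=np.array(A)*(1-t)+np.array(B)*t
                d=np.array([0,3,0]);g=[]
                for s in(1,-1):
                    q=proj(c,world(m,M+s*d));g.append(map_coordinates(i0[c],[q[:,1],q[:,0]],order=1).mean())
                sc+=abs(g[0]-g[1])
    best.append((sc,L))
print(sorted(best)[::-1][:4])
a=cv2.imread('pics/side4.png');b=cv2.imread('pics/top4.png')
L=sorted(best)[-1][1];y=-130+L
big=cv2.resize(a[140:250,170:310],(600,471),interpolation=cv2.INTER_CUBIC)
for sg in rect('side',-90,-40,y-8,y+8,135)+rect('side',-28-65,28-65,20,130,79):
    q=((proj('side',world(m,[sg[1],sg[2]]))-[170,140])*600/140).astype(int);cv2.line(big,tuple(q[0]),tuple(q[1]),(0,0,255),1)
cv2.imwrite('pics/g4.png',big)
E
python3 go.py .562 .095 .2 178
```

```text
top [(array([ 0.5501, -0.0927,  0.0934]), 0.81), (array([ 0.6076, -0.4747,  0.0328]), 0.22)]
side [(array([ 0.5523, -0.0938,  0.0963]), 0.68), (array([0.4663, 0.3648, 0.056 ]), 0.29)]
[(np.float64(149.93212658254507), np.float64(6.0)), (np.float64(143.1497320942887), np.float64(5.0)), (np.float64(142.5805152795306), np.float64(7.0)), (np.float64(128.12901883043799), np.float64(4.0))]
t 13.5 units xyz [-0.017  0.005 -1.116] turn units 0.0005315550787166287 yaw 178.00243646900714 F [ 0.005  1.127 -0.774] 80.01774828282473 0.0 z 0.17768955133478484 j [ 25.827  19.771 -12.656  -0.03  -57.55  -27.809]
```

View pics/g4.png

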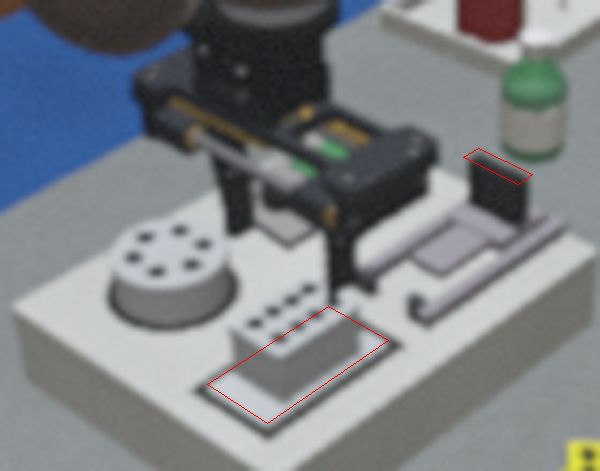

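The block sits in the nest with its ledge outline as predicted. The fin's top edge matches lock ≈ 6 mm, which puts the grip point near (0.555, -0.1045). Moving there.

>>> jog_arm --pt "0.5 0 -0.3 0" --pt "1 0 -0.2 0" --pt "1 0 0 0" --pt "1 0 0 0" --pt "1 0 0 0" --pt "1 0 0 0" --pt "1 0 0 0" --pt "1 0 0 0" --pt "1 0 0 0" --pt "0.9 0 0 0" --grip 87

```text
time_s: 14.5
tcp_pos: [0.5553, -0.0948, 0.351]
ee_rot: [[-0.035, -0.999, -0.002], [-0.999, 0.035, -0.0], [0.0, 0.002, -1.0]]
wrist_force: [-0.5, 0.3, -0.3]
gripper_width: 1.0
gripper_force: 0.0
```

>>> jog_arm --pt "0.6 0 0 0" --pt "0 0 0 0" --pt "0 0 0 0"

```text
time_s: 14.8
tcp_pos: [0.5553, -0.1054, 0.3515]
ee_rot: [[-0.035, -0.999, -0.001], [-0.999, 0.035, 0.0], [-0.0, 0.001, -1.0]]
wrist_force: [0.4, 0.1, 0.3]
gripper_width: 0.995
gripper_force: 0.0
```

```bash
python3 go.py .5551 -.1045 .121 178.02
```

```text
t 14.8 units xyz [-0.044  0.003  3.323] turn units -0.00772909427584484 yaw 177.98457244148284 F [0.428 0.111 0.281] 86.58694090532072 0.0 z 0.1874514481631049 j [  5.675  18.807 -12.568  -0.01  -58.661  -7.685]
```

>>> jog_arm --pt "0 0 0.4 0" --pt "0 0 0.7 0" --pt "0 0 0.7 0" --pt "0 0 0.7 0" --pt "0 0 0.5 0" --pt "0 0 0.25 0" --pt "0 0 0 0"

```text
time_s: 15.5
tcp_pos: [0.5553, -0.1049, 0.2859]
ee_rot: [[-0.034, -0.999, -0.002], [-0.999, 0.034, -0.0], [0.0, 0.002, -1.0]]
wrist_force: [-0.2, -0.4, 0.8]
gripper_width: 0.997
gripper_force: 0.0
```

>>> jog_arm --pt "0 0 0 0" --pt "0 0 0 0" --pt "0 0 0 0" --pt "0 0 0 0" --pt "0 0 0 0" --pt "0 0 0 0" --pt "0 0 0 0" --grip 35

```text
time_s: 16.2
tcp_pos: [0.5552, -0.1053, 0.2869]
ee_rot: [[-0.035, -0.999, -0.001], [-0.999, 0.035, -0.0], [0.0, 0.001, -1.0]]
wrist_force: [-1.9, 0.2, 2.8]
gripper_width: 0.573
gripper_force: 30.0
```

```bash
python3 go.py .558 -.0255 .121 178.02
```

```text
t 16.2 units xyz [-3.993 -0.007  0.095] turn units -0.0017942166228072914 yaw 178.01177591679848 F [-1.852  0.233  2.792] 49.85358498317647 29.999808808788657 z 0.12290364866070327 j [  5.686  22.74  -17.134  -0.003 -50.155  -7.672]
```

Fin gripped (49.9 mm). Sliding it home.

>>> jog_arm --pt "-0.2 0 0 0" --pt "-0.4 0 0 0" --pt "-0.5 0 0 0" --pt "-0.5 0 0 0" --pt "-0.5 0 0 0" --pt "-0.5 0 0 0" --pt "-0.4 0 0 0" --pt "-0.3 0 0 0" --pt "-0.2 0 0 0" --pt "0 0 0 0"

```text
time_s: 17.2
tcp_pos: [0.5576, -0.0344, 0.2869]
ee_rot: [[-0.034, -0.999, -0.0], [-0.999, 0.034, 0.001], [-0.001, 0.0, -1.0]]
wrist_force: [-4.6, 0.5, 6.1]
gripper_width: 0.574
gripper_force: 30.0
```

>>> jog_arm --pt "-0.1 0 0 0" --pt "-0.1 0 0 0" --pt "-0.1 0 0 0" --pt "-0.1 0 0 0" --pt "0 0 0 0"

```text
time_s: 17.7
tcp_pos: [0.5579, -0.027, 0.2869]
ee_rot: [[-0.035, -0.999, -0.001], [-0.999, 0.035, 0.0], [-0.0, 0.001, -1.0]]
wrist_force: [-3.7, -1.8, 5.5]
gripper_width: 0.572
gripper_force: 30.0
```

>>> jog_arm --pt "-0.1 0 0 0" --pt "-0.1 0 0 0" --pt "0 0 0 0"

```text
time_s: 18.0
tcp_pos: [0.5581, -0.0254, 0.2869]
ee_rot: [[-0.035, -0.999, -0.002], [-0.999, 0.035, -0.004], [0.004, 0.001, -1.0]]
wrist_force: [-2.0, -13.6, 3.4]
gripper_width: 0.573
gripper_force: 30.0
```

>>> jog_arm --pt "-0.1 0 0 0" --pt "0 0 0 0"

```text
time_s: 18.2
tcp_pos: [0.5582, -0.0248, 0.2869]
ee_rot: [[-0.035, -0.999, -0.002], [-0.999, 0.035, -0.007], [0.007, 0.002, -1.0]]
wrist_force: [-1.0, -22.5, 2.1]
gripper_width: 0.569
gripper_force: 30.0
```

>>> jog_arm --pt "0.1 0 0 0" --pt "0 0 0 0"

```text
time_s: 18.4
tcp_pos: [0.5581, -0.0256, 0.2869]
ee_rot: [[-0.035, -0.999, -0.001], [-0.999, 0.035, -0.004], [0.004, 0.001, -1.0]]
wrist_force: [-2.4, -13.7, 2.6]
gripper_width: 0.571
gripper_force: 30.0
```

>>> jog_arm --pt "0 0 0 0" --pt "0 0 0 0" --pt "0 0 0 0" --pt "0 0 0 0" --pt "0 0 0 0" --pt "0 0 -0.3 0" --pt "0 0 -0.6 0" --pt "0 0 -1 0" --pt "0 0 -1 0" --pt "0 0 -1 0" --grip 87

```text
time_s: 19.4
tcp_pos: [0.5582, -0.0233, 0.3668]
ee_rot: [[-0.034, -0.999, 0.002], [-0.999, 0.034, 0.0], [-0.0, -0.002, -1.0]]
wrist_force: [0.2, -0.3, 0.7]
gripper_width: 0.997
gripper_force: 0.0
```

>>> jog_arm --pt "0.5 0 -1 0" --pt "1 0 -1 0" --pt "1 0 0 0" --pt "1 0 0 0" --pt "1 0 0 0" --pt "1 0 0 0" --pt "1 0 0 0" --pt "1 0 0 0" --pt "1 0 0 0" --pt "0.5 0 0 0"

```text
time_s: 20.4
tcp_pos: [0.5517, -0.2045, 0.4059]
ee_rot: [[-0.036, -0.999, 0.002], [-0.999, 0.036, -0.0], [0.0, -0.002, -1.0]]
wrist_force: [-0.1, 0.5, 0.6]
gripper_width: 1.001
gripper_force: 0.0
```

```bash
python3 - <<'E'
from fit import *
a=None
for c in C:
    im=eyes.capture(c);cv2.imwrite(f'pics/{c}5.png',im)
    print(c,[(np.round(d['centre'],4),round(d['conf'],2)) for d in eyes.spot_in(c,'lock_grip')])
m=np.array([.6243,.0172,-.0345,0]);o=[]
for c,(u,v) in(('top',(265,170)),('side',(240,195))):
    im=cv2.imread(f'pics/{c}5.png');big=cv2.resize(im[v-60:v+60,u-60:u+60],(400,400),interpolation=cv2.INTER_CUBIC)
    for sg in rect(c,-90,-40,-53,-37,135)+rect(c,-80,-50,0,31,92.5):
        q=((proj(c,world(m,[sg[1],sg[2]]))-[u-60,v-60])*400/120).astype(int);cv2.line(big,tuple(q[0]),tuple(q[1]),(0,0,255),1)
    o.append(big)
cv2.imwrite('pics/g5.png',np.hstack(o))
E
```

```text
top [(array([0.557 , 0.029 , 0.0909]), 0.68)]
side []
```

View pics/g5.png

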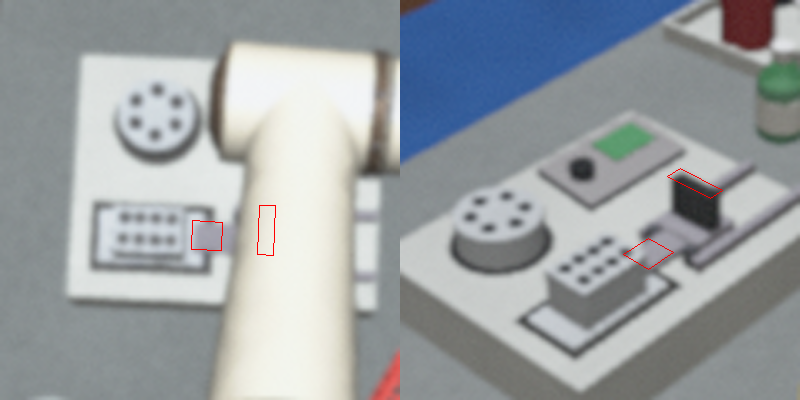

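The block sits flat in the nest (side crop about (600,290)). The tongue lies over its near ledge (about (650,250)) and the fin matches the end-stop outline (about (695,185)). The arm is clear.

```bash
python3 -c "
from station import r
print(r.finish_job())"
```

```text
the job is handed in; nothing more can be done
None
```

The aluminium tube block was lowered into the nest, released flat on its floor, and the lock was slid to its end stop with the tongue over the ledge; the job was handed in at about 20.5 s of the 56 s allowed (verdict not shown).

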